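# Bring the tray of crackers over the sill of the warmer

## Task

Take the oblong tray of crackers (not the square one) by its handle, raise only its handle end onto the near sill of the low warmer with the other end still on the table, and let go so that it rests there. Then slide the tray on over the sill, without ever carrying it through the air, until it lies flat and straight in the warmer's recess. Do not disturb the glaze pot that stands beside the way.

Things in the scene. Friction and masses are not known exactly. Their poses are not given: they have to be found in the camera images.
- tray: Oblong open aluminium tray, 180 (x) by 120 (y) by 45 mm high, 0.4 to 0.65 kg, with six flat crackers fixed in it below 22 mm. Origin: centre of its underside. Its +x end leads, facing the sill. There a dark strap handle stands up: a bar along x from 35 to 85 mm at y = 0, 12 mm wide, from 62 to 74 mm above the underside. The -x tail wall is plain. (The square tray has its handle in the middle)
- tray_tail (a point): Middle of the lower edge of the tray's tail wall: 90 mm along -x from the tray's origin, on its underside. Reads about 0 in z while the tail stands on the table
- warmer: Low fixed warmer of smooth, slippery steel with a black control box at its far end. Origin: under the middle of its recess, on the table. The tray enters along +x. Near sill: x -118.5 to -102.5 mm, top 20 mm above the table. Then the recess, floor 10 mm above the table, x -102.5 to 102.5, y -94 to 94 mm; side rims 20 mm high; beyond x = 102.5 a back stop 50 mm high. The tray starts before the sill
- pot: Small plain steel glaze pot, open on top, radius 36 mm, 60 mm high, standing loose on the table beside the tray's way, on the warmer's -y side. Origin: centre of its underside. To be left alone

How it is judged:
On the way:
1. the handle end rests on the warmer's sill, the tail end still on the table, and the tray is let go (angle between tray's own z axis and vertical above 0.07 rad and height (world z) of tray_tail below 0.006 m and contact force between tray and warmer above 0.3 N and contact force between the fingers and tray below 0.1 N and linear speed of tray below 0.02 m/s), for 0.2 s.
At the end, for the whole second after the job is handed in: The oblong tray lies flat (within 2 degrees) on the floor of the warmer's recess, wholly behind the sill (its centre within 20 mm along and 35 mm across of the warmer's centre), straight to 10 degrees, and at rest (height (world z) of tray between 0.006 and 0.014 m and angle between tray's own z axis and vertical below 0.035 rad and x of tray in the frame of warmer between -0.02 and 0.02 m and y of tray in the frame of warmer between -0.035 and 0.035 m and angle between the x axis of tray and the x axis of warmer, either way round below 0.175 rad and linear speed of tray below 0.01 m/s); the robot touches nothing.
It fails at once if the tray is carried: its tail end is raised more than 50 mm above the table (height (world z) of tray_tail above 0.05 m).
It fails at once if the glaze pot is shifted by more than 20 mm or tipped (distance of pot from where it was at the start of the episode above 0.02 m or angle between pot's own z axis and vertical above 0.4 rad).
It also fails if it takes over 51 s, if anything falls off the work surface, if the arm or the gripper's body presses on something with over 40 N, if the wrist force passes 120 N, or if a joint passes its speed limit or range.

## Robot

A 7-joint arm with a two-finger parallel gripper is mounted at the origin on the work surface. World frame = base frame: x ahead of the robot, y to its left, z up, the work surface at z = 0. Lengths are in m, angles in rad, forces in N, time in s.
With the tool pointing down it reaches from about 0.4 to 0.85 m from the base axis. Payload 4.4 kg.
Tool frame: the origin (TCP) lies midway between the tips of the shut fingers; the grasp point (between the pads) lies behind it (ctrl.grip_point_offset is the z of the grasp point in the tool frame, in m); z points along the fingers, y is the line along which they close (so a half turn about z gives the same grasp; the last joint's range is limited). The gripper opens to 94 mm and grips with 3 to 60 N. Pads are 16 mm wide; open, the fingers measure 119 mm over their backs; the gripper's body (75 mm by 177 mm) begins 78 mm behind the grasp point.
Start: joints at [1.237, 0.628, 0.038, 1.517, -0.027, 0.996, -0.02], TCP at [0.172, -0.627, 0.205] pointing down, gripper open.
Joint ranges: [-3.06, 3.06], [-0.37, 2.12], [-1.25, 1.32], [0.18, 2.47], [-1.1, 4.24], [0.23, 1.98], [-2.94, 2.94]. Speed limits (rad/s): [2.57, 2.57, 3.14, 3.14, 3.14, 3.14, 3.14].

## Interface

Orientations are given as a unit quaternion [w, x, y, z].
In Python, from rig import ctrl, viewer gives the robot as it stands.
- The arm moves only by the shell command python3 -m handwheel 'ROWS'. ROWS is JSON, a list that holds one entry, the list of rows, each a list of 7 numbers: the turn, a rotation vector about the tool's x, y, z in degrees, then the shift along the tool's x, y, z in cm, then the opening, from 0 (shut) to 1 (fully open). In form: [[[rx, ry, rz, tx, ty, tz, hand], ...]]. A call has 1 to 10 rows; each row is the pose to reach, as a shift and turn from the pose commanded when the call began, along the tool's axes at that moment; what a row does not reach only later rows make up. A row lasts 1/8 s, in which the tool goes at most 62.5 mm and 10.7 degrees, less where a joint would pass 70% of its speed; a pose out of reach is approached as far as the arm can. A call with a gripper value outside its range is refused whole. The fingers move at their own pace and stop on an object; the grip force is fixed at half the most. Time passes only in rows, so rows that repeat a pose let the fingers close. It gives the time, the measured TCP pose, the force, the opening and the grip force at its end, in the units of the state.
- ctrl.read_state(): the state, without advancing time (a new reading comes with each control period).
- viewer.snapshot(name): name is "scene" or "top" or "wrist"; returns a dict with "pixels" (384x512x3 uint8, red, green, blue), "vfov" (degrees; the focal length in pixels is half the picture's height over the tangent of half this angle, whatever the lens; pixels are square), "cx", "cy" (the principal point, pixels), "k1" (the pictures are not rectified: a ray, as slopes to the right and down, at radius r is drawn at 1 + k1 r^2 times it, then the intrinsics apply), "pose" (4x4, takes a point from camera to world coordinates). Camera axes: x right, y down, z forward; pixel columns grow to the right and rows downward; lengths in m; the calibration is good to about 2 mm. A picture is of the moment at which its call begins. There is no depth.
- ctrl.sign_off(): hands the job in; it is judged then, once.
The state is a dict: "time": time; "joint_pos": joint angles; "qd": joint speeds; "joint_torque": joint torques, N m; "tool_pos": TCP position; "eef_rot": TCP orientation; "force": force on the tool from outside, world axes, zero at the start; "wrist_torque": the same for the moment, N m; "finger_gap": opening from 0.0 (shut) to 1.0 (fully open); "grip_force": force on a finger pad.
Only numpy, scipy, OpenCV 4.12 (cv2) and the standard library are available. Lean on these libraries where they do the work, as an engineer would, in place of code of your own. Each camera call takes 0.05 s, during which the arm holds its last target. There are 200 camera calls.

## Working session

There is one attempt and no reset: what is moved stays moved. The work goes in short steps, Python scripts to look and compute and a shell command to move; the robot and the scene stay as the last step left them, time stands still between calls to the robot, and variables do not carry over. Pictures are saved under pics/ and viewed, at most 10 in all, crops included, and the job is handed in when it is done.

```bash
mkdir -p pics
cat > h.py <<'E'
import numpy as np, cv2
from rig import ctrl, viewer
def snap(n, f=None):
    s=viewer.snapshot(n)
    if f: cv2.imwrite('pics/'+f, cv2.cvtColor(s['pixels'],cv2.COLOR_RGB2BGR))
    return s
def ray(s,u,v):
    f=192/np.tan(np.radians(s['vfov'])/2); T=np.array(s['pose'])
    d=np.array([(u-s['cx'])/f,(v-s['cy'])/f]); k=s['k1']
    p=d.copy()
    for _ in range(30): p=d/(1+k*(p@p))
    return T[:3,3], T[:3,:3]@np.array([p[0],p[1],1])
def onz(s,u,v,z):
    o,d=ray(s,u,v); return o+d*(z-o[2])/d[2]
E
python3 - <<'E'
from h import *
a=snap('scene','s1.png');b=snap('top','t1.png')
import pickle; pickle.dump((a,b),open('p.pkl','wb'))
x=cv2.imread('pics/s1.png')
for s in (a,b): print(s['vfov'],s['cx'],s['cy'],s['k1'],np.round(s['pose'],3).tolist())
st=ctrl.read_state(); print(st, ctrl.grip_point_offset)
E
```

```text
47.603326097988266 257.0686860160281 187.44545139752162 -0.13516897795603822 [[-0.19, 0.821, -0.539, 1.104], [0.982, 0.15, -0.117, 0.1], [-0.015, -0.552, -0.834, 0.77], [0.0, 0.0, 0.0, 1.0]]
45.65825077974391 265.45290512418745 185.96849373001342 -0.019333764534507056 [[0.016, -0.993, 0.114, 0.52], [-1.0, -0.018, -0.013, 0.007], [0.015, -0.114, -0.993, 1.101], [0.0, 0.0, 0.0, 1.0]]
{'time': 0.1, 'joint_pos': array([ 1.23721773,  0.62921876,  0.03841172,  1.51820294, -0.02702317,
        0.99633897, -0.01998199]), 'qd': array([ 0.00103881, -0.00193952,  0.00085727, -0.00365911,  0.00118371,
       -0.00051532, -0.00069863]), 'joint_torque': array([ 2.44323986e-03, -5.50803781e+01,  1.14759475e+00, -1.87119877e+01,
       -5.20797889e-02,  1.92310318e-02,  5.05563241e-05]), 'tool_pos': array([ 0.17188763, -0.62626226,  0.20468889]), 'eef_rot': array([-8.20210616e-04,  9.91047629e-01,  1.33506238e-01, -9.77037587e-05]), 'force': array([-1.50624341,  0.24362638,  0.31475585]), 'wrist_torque': array([ 0.01306849, -0.04016578, -0.00505107]), 'grip_force': 0.0, 'finger_gap': 0.99944763675011} -0.0188
```

View pics/t1.png

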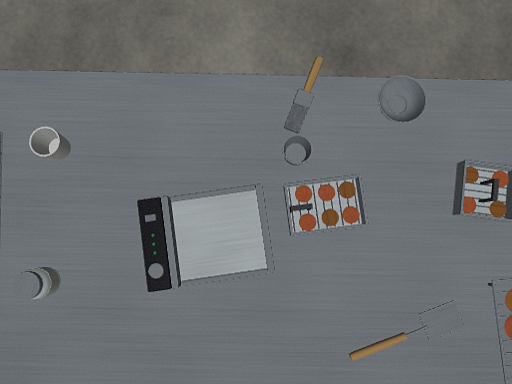

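View pics/s1.png

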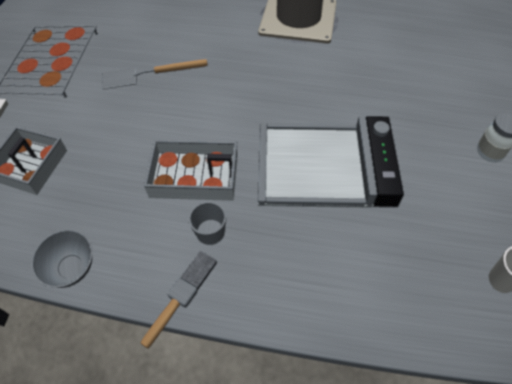

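The top view shows the oblong tray at about (325,205), its handle at (300,208), the warmer's recess at about (220,232) and the pot at (297,150). I'll enlarge a crop to read the corners.

Run:
```python
import cv2
i=cv2.imread('pics/t1.png')[130:300,130:375]
i=cv2.convertScaleAbs(i,alpha=1.5,beta=10)
cv2.imwrite('pics/c1.png',cv2.resize(i,None,fx=3.2,fy=3.2,interpolation=cv2.INTER_CUBIC))
```

```text
(no output)
```

View pics/c1.png

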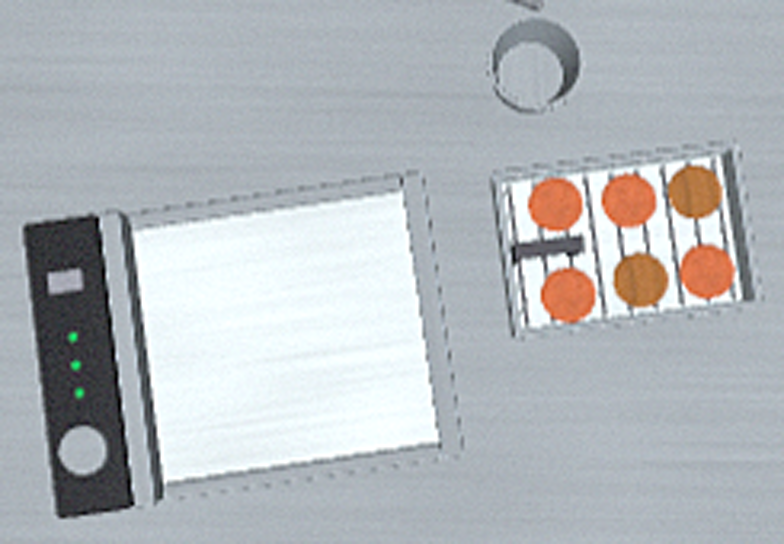

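The crop (3.2x, origin 130,130) shows these points:
- Tray rim corners: (492,178), (740,147), (760,297), (516,337).
- Handle bar: (512,254) to (584,243).
- Sill inner edge: (403,190) to (440,443). Sill outer edge: (422,173) to (462,455).
- Pot rim centre: about (536,62).

Run:
```python
from h import *
import pickle; a,b=pickle.load(open('p.pkl','rb'))
P=lambda c,z: onz(b,130+c[0]/3.2,130+c[1]/3.2,z)[:2]
def show(n,L,z):
    q=np.array([P(c,z) for c in L]); print(n,q.round(4).tolist(), [round(np.linalg.norm(q[i]-q[i-1]),4) for i in range(len(q))]); return q
t=show('tray',[(492,178),(740,147),(760,297),(516,337)],.045); c=t.mean(0); d=(t[0]+t[3]-t[1]-t[2]); print('c',c,np.degrees(np.arctan2(d[1],d[0])))
h=show('bar',[(512,254),(584,243)],.074)
hd=h[0]-h[1]; print('bar mid',h.mean(0),np.degrees(np.arctan2(hd[1],hd[0])), np.linalg.norm(h.mean(0)-c))
i=show('sillin',[(403,190),(440,443)],.02)
o=show('sillout',[(422,173),(462,455)],.02)
f=show('floorback',[(135,228),(166,484)],.01)
show('boxback',[(100,218),(135,507)],.05)
show('backfront',[(122,212),(160,500)],.05)
e=i.mean(0)-f.mean(0); 
for q in(i,o): 
    w=q[0]-q[1]; print('edge ang',np.degrees(np.arctan2(w[1],w[0]))+90)
show('pot',[(536,62)],.06)
# pot/ handle from scene
for n,u,v,z in [('tray corners s',157,142,.045),('',237,143,.045),('',235,190,.045),('',149,187,.045),('pot',209,218,.06),('sill',267,127,.02),('sill',259,203,.02),('back',362,127,.05),('back',366,205,.05)]:
    print(n,onz(a,u,v,z).round(4))
```

```text
tray [[0.643, -0.0493], [0.6691, -0.231], [0.5596, -0.2447], [0.528, -0.0679]] [np.float64(0.1165), np.float64(0.1836), np.float64(0.1104), np.float64(0.1796)]
c [ 0.59990184 -0.14822635] 99.13952665887273
bar [[0.5859, -0.0624], [0.5945, -0.1133]] [np.float64(0.0516), np.float64(0.0516)]
bar mid [ 0.5902253  -0.08785492] 99.63418857088183 0.061142012637499826
sillin [[0.6357, 0.0156], [0.4502, -0.0148]] [np.float64(0.188), np.float64(0.188)]
sillout [[0.6487, 0.0017], [0.4418, -0.031]] [np.float64(0.2095), np.float64(0.2095)]
floorback [[0.6047, 0.2157], [0.4167, 0.1857]] [np.float64(0.1904), np.float64(0.1904)]
boxback [[0.6084, 0.2335], [0.4041, 0.2005]] [np.float64(0.2069), np.float64(0.2069)]
backfront [[0.613, 0.2178], [0.4093, 0.183]] [np.float64(0.2067), np.float64(0.2067)]
edge ang 99.3176284995555
edge ang 98.9827471090129
pot [[0.7266, -0.0795]] [np.float64(0.0)]
tray corners s [ 0.5582 -0.2386  0.045 ]
 [ 0.5309 -0.0661  0.045 ]
 [ 0.6493 -0.0441  0.045 ]
 [ 0.6737 -0.2175  0.045 ]
pot [ 0.7288 -0.0756  0.06  ]
sill [ 0.453  -0.0146  0.02  ]
sill [0.6555 0.0054 0.02  ]
back [0.4409 0.1954 0.05  ]
back [0.6408 0.2142 0.05  ]
```

```bash
cat >> h.py <<'E'
from scipy.spatial.transform import Rotation as Ro
W=np.array([.527,.1005]); YAW=99.2
def wf(p):  # world xy -> warmer frame
    c,s=np.cos(np.radians(YAW)),np.sin(np.radians(YAW)); d=np.asarray(p)[:2]-W
    return np.array([c*d[0]+s*d[1],-s*d[0]+c*d[1]])
def fw(x,y):
    c,s=np.cos(np.radians(YAW)),np.sin(np.radians(YAW)); return W+[c*x-s*y,s*x+c*y]
def toolR(yaw,pitch):  # pitch nose-up, deg
    f=np.array([np.cos(np.radians(yaw)),np.sin(np.radians(yaw)),0]); z=np.array([0,0,1]); p=np.radians(pitch)
    x=np.cos(p)*f+np.sin(p)*z; y=np.cross(-z,f); return Ro.from_matrix(np.c_[x,y,np.cross(x,y)])
def go(gp,yaw,pitch,cur=None):
    """tool-frame row to bring grasp point to gp"""
    st=ctrl.read_state(); q=st['eef_rot']; R=Ro.from_quat(np.r_[q[1:],q[0]]); p=st['tool_pos']
    if cur: p,R=cur
    R2=toolR(yaw,pitch); tcp=np.array(gp)+R2.apply([0,0,-ctrl.grip_point_offset])
    row=np.r_[(R.inv()*R2).as_rotvec(degrees=True),R.inv().apply(tcp-p)*100]; print(row.round(2)); return tcp,R2
def now():
    st=ctrl.read_state(); q=st['eef_rot']; R=Ro.from_quat(np.r_[q[1:],q[0]]); g=st['tool_pos']+R.apply([0,0,ctrl.grip_point_offset])
    X=R.as_matrix()[:,0]
    print('t',st['time'],'gp',g.round(4),'wf',wf(g).round(4),'yaw',np.degrees(np.arctan2(X[1],X[0])).round(2),'pitch',np.degrees(np.arcsin(X[2])).round(2),'F',st['force'].round(1),'gap',round(st['finger_gap'],3),'gf',st['grip_force'])
E
python3 - <<'E'
from h import *
now(); print(wf([.6,-.148]),wf([.5902,-.0879]),wf([.7275,-.078]))
go([.5902,-.0879,.15],99.3,0)
E
```

```text
t 0.1 gp [ 0.1719 -0.6263  0.2235] wf [-0.6607  0.4667] yaw 15.34 pitch 0.0 F [-1.5  0.2  0.3] gap 0.999 gf 0.0
[-0.25697469 -0.03233047] [-0.19608096 -0.0322654 ] [-0.20826    -0.16938203]
[-8.000e-02 -7.000e-02 -8.396e+01  5.459e+01 -4.084e+01  7.420e+00]
```

```bash
python3 -m handwheel '[[[0,0,-8,5,-4,0,0.6],[0,0,-17,10,-8,0,0.6],[0,0,-25,16,-12,0,0.6],[0,0,-34,22,-16,0,0.6],[0,0,-42,27,-20,0,0.6],[0,0,-50,32,-24,0,0.6],[0,0,-58,38,-28,0,0.6],[0,0,-67,43,-32,2,0.6],[0,0,-75,49,-36.5,4,0.6],[0,0,-84,54.6,-40.8,5,0.6]]]'; python3 -m handwheel '[[[0,0,0,0,0,0,0.6],[0,0,0,0,0,0,0.6]]]'
python3 - <<'E'
from h import *
now(); go([.5902,-.0879,.11],99.3,0)
s=snap('wrist','w1.png'); import pickle; pickle.dump(s,open('w.pkl','wb')); print(s['vfov'],np.round(s['pose'],3).tolist())
E
```

```text
time: 1.35
tool_pos: [0.5542, -0.136, 0.166]
eef_rot: [-0.0, 0.645, 0.764, -0.0]
force: [0.4, -0.3, -0.1]
finger_gap: 0.602
grip_force: 0.0
time: 1.6
tool_pos: [0.5529, -0.1379, 0.1663]
eef_rot: [-0.0, 0.647, 0.762, -0.001]
force: [0.2, 0.1, -0.0]
finger_gap: 0.603
grip_force: 0.0
t 1.6 gp [ 0.5529 -0.1379  0.1851] wf [-0.2395  0.0125] yaw 99.31 pitch -0.01 F [ 0.2  0.1 -0. ] gap 0.603 gf 0.0
[-0.09  0.01  0.01  4.33  4.5   7.5 ]
60.30302297986239 [[0.987, 0.156, 0.039, 0.541], [0.161, -0.955, -0.251, -0.065], [-0.002, 0.254, -0.967, 0.346], [0.0, 0.0, 0.0, 1.0]]
```

View pics/w1.png

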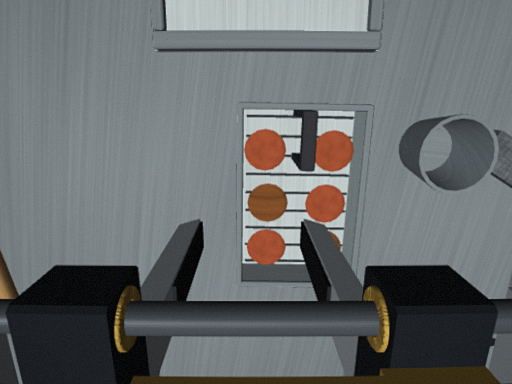

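The wrist view shows the bar's top face around u 302–317, v 110–170, the pot at (448,152), clear of the bar, and the sill across v 30–50. I'll check these against the top-view estimate.

Run:
```python
from h import *
import pickle; s=pickle.load(open('w.pkl','rb'))
for n,u,v,z in [('bar front',309.5,110,.074),('bar mid',309.5,140,.074),('bar rear',309,169,.074),('trayFL',241,103,.045),('trayFR',374,105,.045),('sillL',154,47,.02),('sillR',380,47,.02),('pot',448,152,.06)]:
    p=onz(s,u,v,z); print(n,p.round(4),wf(p).round(4))
```

```text
bar front [ 0.5877 -0.0625  0.074 ] [-0.1706 -0.0338]
bar mid [ 0.5925 -0.0861  0.074 ] [-0.1946 -0.0349]
bar rear [ 0.597  -0.1098  0.074 ] [-0.2188 -0.0355]
trayFL [ 0.5317 -0.0662  0.045 ] [-0.1653  0.0221]
trayFR [ 0.6483 -0.0486  0.045 ] [-0.1665 -0.0959]
sillL [ 0.4436 -0.0292  0.02  ] [-0.1147  0.103 ]
sillR [0.6499 0.0046 0.02  ] [-0.1143 -0.106 ]
pot [ 0.7178 -0.0773  0.06  ] [-0.206  -0.1599]
```

```bash
python3 -m handwheel '[[[0,0,0,4.5,4.6,0,0.6],[0,0,0,4.5,4.6,4,0.6],[0,0,0,4.5,4.6,7.5,0.6],[0,0,0,4.5,4.6,7.5,0.6]]]'
python3 - <<'E'
from h import *
now(); go([.5913,-.087,.067],99.5,0)
E
```

```text
time: 2.15
tool_pos: [0.5889, -0.0876, 0.0899]
eef_rot: [-0.002, 0.648, 0.761, -0.002]
force: [-0.2, 0.1, 0.7]
finger_gap: 0.603
grip_force: 0.0
t 2.15 gp [ 0.589  -0.0875  0.1087] wf [-0.1955 -0.0312] yaw 99.18 pitch 0.01 F [-0.2  0.1  0.7] gap 0.603 gf 0.0
[-0.32 -0.01 -0.32  0.02  0.27  4.16]
```

```bash
python3 -m handwheel '[[[0,0,0,0,0.25,2,0.6],[0,0,0,0,0.25,4.1,0.6],[0,0,0,0,0.25,4.1,0.4],[0,0,0,0,0.25,4.1,0],[0,0,0,0,0.25,4.1,0],[0,0,0,0,0.25,4.1,0],[0,0,0,0,0.25,4.1,0]]]'
python3 - <<'E'
from h import *
now()
E
```

```text
time: 3.02
tool_pos: [0.593, -0.0854, 0.0511]
eef_rot: [-0.001, 0.647, 0.762, -0.001]
force: [-3.0, -0.4, 4.1]
finger_gap: 0.128
grip_force: 30.0
t 3.025 gp [ 0.593  -0.0854  0.0699] wf [-0.194  -0.0354] yaw 99.31 pitch -0.01 F [-3.  -0.4  4.1] gap 0.128 gf 29.996055364608765
```

```bash
cat >> h.py <<'E'
def hp(tail,y,th,r=(.150,.0695)):
    c,s=np.cos(np.radians(th)),np.sin(np.radians(th)); return np.r_[fw(tail+r[0]*c-r[1]*s,y),r[0]*s+r[1]*c]
E
python3 - <<'E'
from h import *
go(hp(-.344,-.0354,4.5),99.3,4.5)
go(hp(-.344,-.0354,9),99.3,9)
go(hp(-.306,-.019,9),99.3,9)
go(hp(-.268,-.003,9),99.3,9)
go(hp(-.268,-.003,7.6),99.3,7.6)
E
```

```text
[-0.13  4.51  0.01 -0.44 -0.   -1.12]
[-0.13  9.01  0.   -0.97 -0.01 -2.24]
[-0.13  9.01  0.    2.83 -1.64 -2.24]
[-0.13  9.01  0.    6.63 -3.23 -2.23]
[-0.13  7.61  0.01  6.81 -3.23 -1.89]
```

```bash
python3 -m handwheel '[[[0,2,0,-0.2,0,-0.5,0],[0,4.5,0,-0.45,0,-1.1,0],[0,7,0,-0.7,0,-1.7,0],[0,9,0,-1.0,0,-2.25,0],[0,9,0,-1.0,0,-2.25,0]]]'
python3 - <<'E'
from h import *
now(); a=snap('scene','s2.png'); i=cv2.imread('pics/s2.png')[90:260,110:410]; cv2.imwrite('pics/s2c.png',cv2.resize(i,None,fx=2,fy=2))
for T in ((-.325,-.027),(-.306,-.019),(-.287,-.011),(-.268,-.003)): go(hp(*T,9),99.3,9)
go(hp(-.268,-.003,7.2),99.3,7.2)
E
```

```text
time: 3.65
tool_pos: [0.5957, -0.0961, 0.073]
eef_rot: [-0.06, 0.646, 0.759, 0.051]
force: [-0.9, -0.4, -3.2]
finger_gap: 0.126
grip_force: 29.9
t 3.65 gp [ 0.5961 -0.099   0.0916] wf [-0.208  -0.0364] yaw 99.23 pitch 8.99 F [-0.9 -0.4 -3.2] gap 0.126 gf 29.945591390132904
[-0.02  0.06 -0.01  2.   -0.92  0.24]
[-0.02  0.06 -0.01  3.88 -1.72  0.53]
[-0.02  0.06 -0.01  5.76 -2.51  0.83]
[-0.02  0.06 -0.01  7.64 -3.31  1.12]
[-0.02 -1.74 -0.01  7.79 -3.31  1.6 ]
```

View pics/s2c.png

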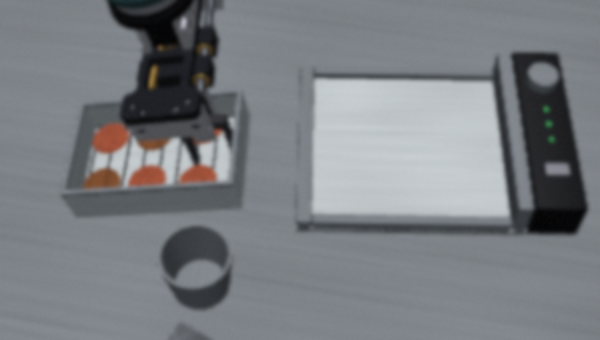

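The handle end is up, the tail is on the table, and the pot at crop (197,265) has not moved. Next I move forward and across.

```bash
python3 -m handwheel '[[[0,0,0,1,-0.5,0.1,0],[0,0,0,2,-0.9,0.2,0],[0,0,0,3,-1.3,0.35,0],[0,0,0,3.9,-1.7,0.5,0],[0,0,0,4.8,-2.1,0.65,0],[0,0,0,5.8,-2.5,0.8,0],[0,0,0,6.7,-2.9,0.95,0],[0,0,0,7.6,-3.3,1.1,0],[0,0,0,7.6,-3.3,1.1,0]]]'
python3 - <<'E'
from h import *
now()
for th in (8.2,7.2,6.8): go(hp(-.268,-.003,th),99.3,th)
E
```

```text
time: 4.82
tool_pos: [0.5501, -0.0229, 0.0746]
eef_rot: [-0.06, 0.645, 0.76, 0.051]
force: [-0.7, 1.5, -2.8]
finger_gap: 0.123
grip_force: 30.0
t 4.825 gp [ 0.5506 -0.0258  0.0931] wf [-0.1285 -0.0031] yaw 99.42 pitch 9.08 F [-0.7  1.5 -2.8] gap 0.123 gf 29.95171755552292
[-0.04 -0.88  0.12 -0.17 -0.01  0.28]
[-0.04 -1.88  0.12 -0.09 -0.01  0.54]
[-0.04 -2.28  0.12 -0.06 -0.01  0.65]
```

```bash
python3 -m handwheel '[[[0,-0.9,0,-0.1,0,0.2,0],[0,-1.5,0,-0.1,0,0.4,0],[0,-1.9,0,0,0,0.5,0],[0,-1.9,0,0,0,0.5,0]]]'
python3 - <<'E'
from h import *
now()
E
```

```text
time: 5.32
tool_pos: [0.5511, -0.0245, 0.07]
eef_rot: [-0.046, 0.646, 0.761, 0.04]
force: [-1.3, -1.9, 4.8]
finger_gap: 0.125
grip_force: 30.0
t 5.325 gp [ 0.5514 -0.0268  0.0887] wf [-0.1295 -0.0038] yaw 99.33 pitch 7.0 F [-1.3 -1.9  4.8] gap 0.125 gf 29.950925409793854
```

```bash
python3 -m handwheel '[[[0,0,0,0,0,-0.1,0.1],[0,0,0,0,0,-0.1,0.4],[0,0,0,0,0,-0.1,0.4],[0,0,0,0,0,-0.1,0.4],[0,0,0,0,0,-0.1,0.4],[0,0,0,0,0,-0.1,0.4],[0,0,0,0,0,-0.1,0.4]]]'
python3 - <<'E'
from h import *
now(); a=snap('scene','s3.png'); i=cv2.imread('pics/s3.png')[90:260,110:410]; cv2.imwrite('pics/s3c.png',cv2.resize(i,None,fx=2.5,fy=2.5))
s=snap('wrist','w3.png')
E
```

```text
time: 6.2
tool_pos: [0.5507, -0.0239, 0.0704]
eef_rot: [-0.047, 0.646, 0.761, 0.04]
force: [-0.6, 1.0, -0.1]
finger_gap: 0.396
grip_force: 0.0
t 6.2 gp [ 0.5511 -0.0262  0.0891] wf [-0.1289 -0.0035] yaw 99.34 pitch 7.1 F [-0.6  1.  -0.1] gap 0.396 gf 0.0
```

View pics/s3c.png

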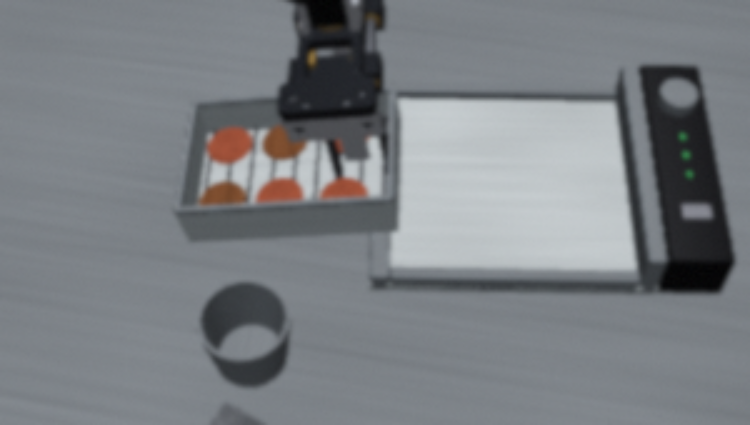

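View pics/w3.png

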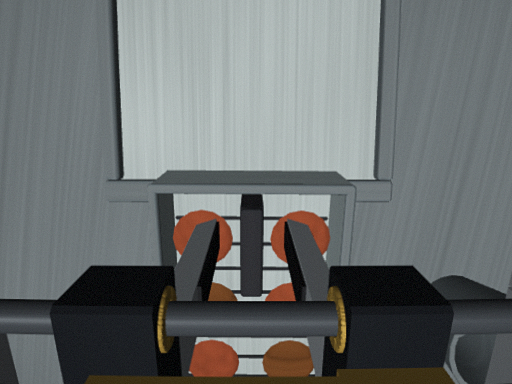

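The tray rests on the sill with the fingers clear, it is straight and about centred, and the pot is untouched. I'll regrasp and work out the slide.

```bash
python3 -m handwheel '[[[0,0,0,0,0,0,0],[0,0,0,0,0,0,0],[0,0,0,0,0,0,0],[0,0,0,0,0,0,0]]]'
cat >> h.py <<'E'
def slide(rows,y,off=-.5,yaw=99.3,r=(.150,.0695)):
    for t,z,th in rows:
        g=hp(t,y,th,r)+[0,0,z]; go(g,yaw,th+off)
E
python3 - <<'E'
from h import *
now()
slide([(-.268,0,7.6),(-.251,.004,7),(-.235,.0085,6),(-.217,.0145,3.5),(-.20,.020,0.3),(-.18,.022,-1.5),(-.16,.0235,-3)],-.003)
E
```

```text
time: 6.8
tool_pos: [0.5507, -0.0239, 0.0704]
eef_rot: [-0.047, 0.646, 0.761, 0.04]
force: [0.2, 0.6, 0.8]
finger_gap: 0.123
grip_force: 30.0
t 6.8 gp [ 0.5511 -0.0262  0.089 ] wf [-0.1289 -0.0035] yaw 99.33 pitch 7.1 F [0.2 0.6 0.8] gap 0.123 gf 29.998412132263184
[-0.   -0.    0.03  0.04 -0.05  0.04]
[-0.   -0.6   0.03  1.83 -0.05  0.01]
[-0.   -1.6   0.03  3.56 -0.04  0.02]
[ 0.   -4.1   0.03  5.61 -0.04  0.31]
[ 0.   -7.3   0.03  7.57 -0.03  0.83]
[ 0.   -9.1   0.03  9.68 -0.03  1.37]
[  0.   -10.6    0.03  11.75  -0.02   1.88]
```

```bash
python3 -m handwheel '[[[0,-0.3,0,0.9,0,0,0],[0,-0.6,0,1.8,0,0,0],[0,-1.1,0,2.7,0,0,0],[0,-1.6,0,3.6,0,0,0],[0,-2.8,0,4.6,0,0.15,0],[0,-4.1,0,5.6,0,0.3,0],[0,-5.7,0,6.6,0,0.55,0],[0,-7.3,0,7.6,0,0.85,0],[0,-7.3,0,7.6,0,0.85,0]]]'
python3 - <<'E'
from h import *
now()
slide([(-.20,.020,0.3),(-.18,.022,-1.5),(-.16,.0235,-3),(-.14,.0225,-3.2),(-.12,.021,-3.2),(-.102,.020,-3),(-.096,.015,-1.5),(-.092,.010,0)],-.001)
E
```

```text
time: 7.92
tool_pos: [0.5375, 0.0554, 0.0716]
eef_rot: [0.0, 0.645, 0.764, -0.0]
force: [-1.2, 3.1, 1.7]
finger_gap: 0.123
grip_force: 30.0
t 7.925 gp [0.5375 0.0554 0.0904] wf [-0.0462 -0.0032] yaw 99.6 pitch -0.07 F [-1.2  3.1  1.7] gap 0.123 gf 29.995848834514618
[ 0.01 -0.13  0.3  -0.42 -0.22  0.01]
[ 0.01 -1.93  0.3   1.73 -0.2   0.28]
[ 0.02 -3.43  0.3   3.85 -0.19  0.53]
[ 0.02 -3.63  0.3   5.86 -0.17  0.68]
[ 0.02 -3.63  0.3   7.86 -0.16  0.83]
[ 0.02 -3.43  0.3   9.65 -0.15  0.87]
[ 1.000e-02 -1.930e+00  3.000e-01  1.013e+01 -1.400e-01  9.700e-01]
[ 1.00e-02 -4.30e-01  3.00e-01  1.04e+01 -1.40e-01  1.08e+00]
```

```bash
python3 -m handwheel '[[[0,-1,0.3,0.9,-0.2,0.15,0],[0,-1.9,0.3,1.8,-0.2,0.3,0],[0,-2.7,0.3,2.8,-0.2,0.4,0],[0,-3.4,0.3,3.8,-0.2,0.5,0],[0,-3.6,0.3,4.8,-0.2,0.6,0],[0,-3.6,0.3,5.8,-0.2,0.7,0],[0,-3.6,0.3,6.8,-0.2,0.75,0],[0,-3.6,0.3,7.8,-0.2,0.8,0],[0,-3.6,0.3,8.8,-0.2,0.85,0],[0,-3.6,0.3,8.8,-0.2,0.85,0]]]'
python3 - <<'E'
from h import *
now()
slide([(-.105,.020,-3),(-.098,.017,-2),(-.094,.013,-1),(-.092,.010,0)],-.001)
a=snap('scene','s4.png'); i=cv2.imread('pics/s4.png')[90:260,160:410]; cv2.imwrite('pics/s4c.png',cv2.resize(i,None,fx=3,fy=3))
E
```

```text
time: 9.18
tool_pos: [0.5221, 0.14, 0.0628]
eef_rot: [0.025, 0.648, 0.761, -0.02]
force: [-1.0, 2.1, 1.2]
finger_gap: 0.124
grip_force: 30.0
t 9.175 gp [0.5219 0.1412 0.0816] wf [ 0.041  -0.0015] yaw 99.12 pitch -3.7 F [-1.   2.1  1.2] gap 0.124 gf 29.995484948158264
[ 0.07  0.2  -0.18  0.75 -0.05 -0.04]
[ 0.07  1.2  -0.18  1.37 -0.05 -0.05]
[ 0.07  2.2  -0.18  1.7  -0.05  0.07]
[ 0.07  3.2  -0.18  1.81 -0.05  0.1 ]
```

View pics/s4c.png

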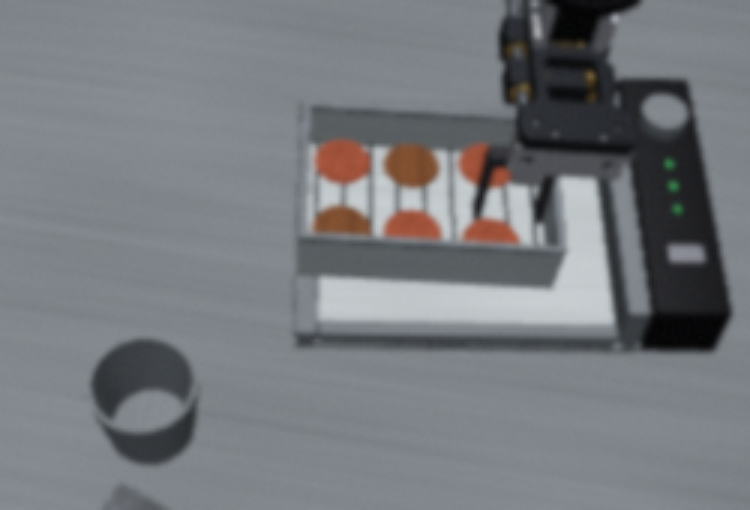

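The tray's tail is just over the sill at crop x≈300, its nose is in the recess, and the pot is untouched. Now the last centimetres and the drop to flat.

```bash
python3 -m handwheel '[[[0,0.2,0,0.8,0,-0.05,0],[0,0.2,0,1.4,0,0,0],[0,0.2,0,2,0,0,0],[0,1.2,0,2,0,0.05,0],[0,2.2,0,2,0,0.1,0],[0,3.4,0,2,0,0.15,0],[0,3.4,0,2,0,0.15,0]]]'
python3 - <<'E'
from h import *
now()
E
```

```text
time: 10.1
tool_pos: [0.5196, 0.1587, 0.0612]
eef_rot: [0.003, 0.649, 0.761, -0.001]
force: [-2.0, 1.0, 13.7]
finger_gap: 0.122
grip_force: 30.0
t 10.1 gp [0.5195 0.1588 0.08  ] wf [ 0.0587 -0.0019] yaw 99.03 pitch -0.28 F [-2.   1.  13.7] gap 0.122 gf 30.00632107257843
```

```bash
python3 -m handwheel '[[[0,0,0,0,0,-0.1,0.1],[0,0,0,0,0,-0.1,0.4],[0,0,0,0,0,-0.1,0.4],[0,0,0,0,0,-0.1,0.4],[0,0,0,0,0,-3,0.4],[0,0,0,0,0,-7,0.4],[0,0,0,-4,0,-12,0.4],[0,0,0,-10,0,-14,0.4],[0,0,0,-16,0,-14,0.4],[0,0,0,-16,0,-14,0.4]]]'
python3 - <<'E'
from h import *
now()
a=snap('top','t5.png'); i=cv2.imread('pics/t5.png')[130:300,130:375]; cv2.imwrite('pics/t5c.png',cv2.resize(cv2.convertScaleAbs(i,alpha=1.5,beta=10),None,fx=3.2,fy=3.2))
s=snap('wrist','w5.png')
E
```

```text
time: 11.35
tool_pos: [0.5441, -0.0064, 0.2007]
eef_rot: [0.004, 0.653, 0.757, -0.003]
force: [0.0, 1.1, 0.6]
finger_gap: 0.4
grip_force: 0.0
t 11.35 gp [ 0.5441 -0.0063  0.2195] wf [-0.1081  0.0002] yaw 98.45 pitch -0.6 F [0.  1.1 0.6] gap 0.4 gf 0.0
```

View pics/w5.png

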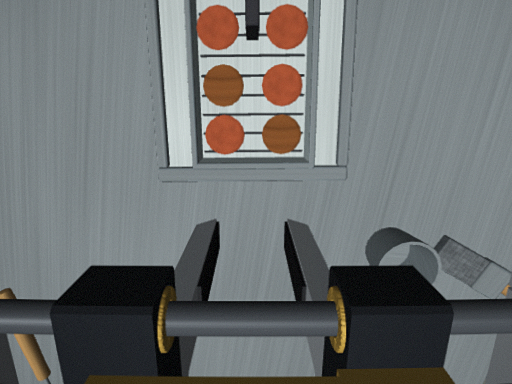

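The tray's tail rim is at v≈163, u 193–319, behind the sill at v 167–180. I'll check that its tail is really down.

Run:
```python
from h import *
s=snap('wrist'); 
for n,u,v,z in [('tailL',193,163,.055),('tailR',319,163,.055),('sill in',250,166,.02),('sill out',250,180,.02),('pot',410,262,.06),('bar rear',252,39,.084)]:
    p=onz(s,u,v,z); print(n,p.round(4),wf(p).round(4))
```

```text
tailL [0.4835 0.0064 0.055 ] [-0.0859  0.058 ]
tailR [0.6077 0.0258 0.055 ] [-0.0866 -0.0677]
sill in [0.541  0.0054 0.02  ] [-0.0961  0.0014]
sill out [ 0.5435 -0.0103  0.02  ] [-0.112   0.0015]
pot [ 0.7261 -0.0637  0.06  ] [-0.1939 -0.1703]
bar rear [0.5246 0.124  0.084 ] [ 0.0236 -0.0014]
```

View pics/t5c.png

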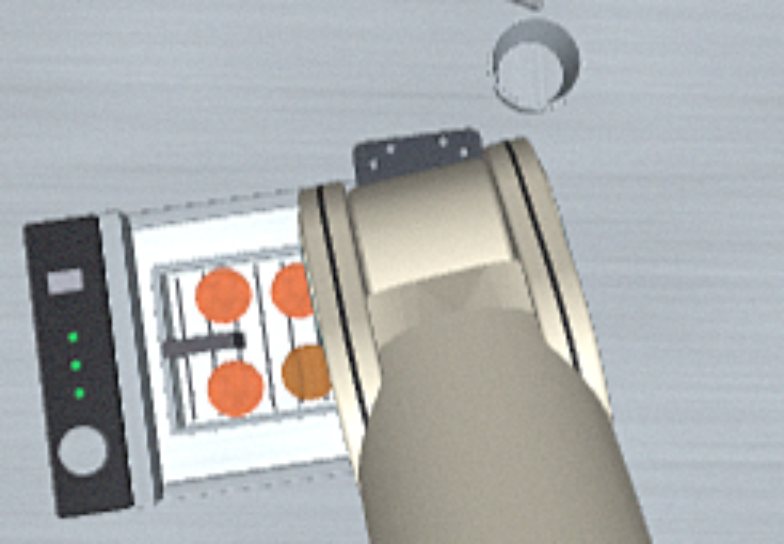

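Run:
```python
from h import *
s=snap('wrist'); g=cv2.cvtColor(s['pixels'],cv2.COLOR_RGB2GRAY).astype(int)
print('cols v140',list(zip(range(155,205,2),g[138:143,155:205:2].mean(0).astype(int))))
print('cols R',list(zip(range(300,352,2),g[138:143,300:352:2].mean(0).astype(int))))
print('rows u235',list(zip(range(145,186),g[145:186,230:241].mean(1).astype(int))))
print('rowcols160',g[158:161,185:203].mean(0).astype(int),g[158:161,308:330].mean(0).astype(int))
```

```text
cols v140 [(155, np.int64(131)), (157, np.int64(128)), (159, np.int64(129)), (161, np.int64(131)), (163, np.int64(128)), (165, np.int64(75)), (167, np.int64(66)), (169, np.int64(213)), (171, np.int64(208)), (173, np.int64(204)), (175, np.int64(207)), (177, np.int64(202)), (179, np.int64(207)), (181, np.int64(209)), (183, np.int64(212)), (185, np.int64(209)), (187, np.int64(205)), (189, np.int64(208)), (191, np.int64(146)), (193, np.int64(133)), (195, np.int64(112)), (197, np.int64(49)), (199, np.int64(58)), (201, np.int64(71)), (203, np.int64(210))]
cols R [(300, np.int64(130)), (302, np.int64(205)), (304, np.int64(126)), (306, np.int64(115)), (308, np.int64(111)), (310, np.int64(138)), (312, np.int64(132)), (314, np.int64(118)), (316, np.int64(201)), (318, np.int64(197)), (320, np.int64(200)), (322, np.int64(198)), (324, np.int64(201)), (326, np.int64(195)), (328, np.int64(196)), (330, np.int64(191)), (332, np.int64(193)), (334, np.int64(202)), (336, np.int64(163)), (338, np.int64(88)), (340, np.int64(132)), (342, np.int64(129)), (344, np.int64(130)), (346, np.int64(137)), (348, np.
[... 411 characters left out ...]
), (162, np.int64(80)), (163, np.int64(79)), (164, np.int64(83)), (165, np.int64(83)), (166, np.int64(71)), (167, np.int64(93)), (168, np.int64(125)), (169, np.int64(136)), (170, np.int64(135)), (171, np.int64(136)), (172, np.int64(123)), (173, np.int64(123)), (174, np.int64(130)), (175, np.int64(131)), (176, np.int64(131)), (177, np.int64(130)), (178, np.int64(131)), (179, np.int64(133)), (180, np.int64(136)), (181, np.int64(133)), (182, np.int64(133)), (183, np.int64(125)), (184, np.int64(111)), (185, np.int64(124))]
rowcols160 [208 204 205 203 201 207 202 142 135 134 134 109  64  56  58  56  55  88] [111 139 135 132 133 122 136 205 203 198 197 201 202 202 204 203 202 198
 195 196 195 192]
```

Run:
```python
from h import *
s=snap('wrist'); g=cv2.cvtColor(s['pixels'],cv2.COLOR_RGB2GRAY).astype(int)
for u in (180,192,194,205,300,312,325): print(u,list(zip(range(156,186),g[156:186,u-1:u+2].mean(1).astype(int).tolist())))
for v in (130,145,158):
  for z in (.055,.06,.065): print(v,z,np.linalg.norm(onz(s,190.3,v,z)-onz(s,314.8,v,z)).round(4))
print('sill', np.linalg.norm(onz(s,160,173,.02)-onz(s,347,173,.02)), 'recess',np.linalg.norm(onz(s,164,140,.02)-onz(s,339,140,.02)))
print(wf(onz(s,250,172,.055)),wf(onz(s,250,172,.065)),wf(onz(s,250,167.5,.055)))
```

```text
180 [(156, 205), (157, 203), (158, 205), (159, 202), (160, 204), (161, 203), (162, 202), (163, 202), (164, 202), (165, 202), (166, 202), (167, 203), (168, 203), (169, 208), (170, 146), (171, 58), (172, 100), (173, 125), (174, 129), (175, 131), (176, 129), (177, 130), (178, 131), (179, 133), (180, 135), (181, 134), (182, 129), (183, 131), (184, 132), (185, 112)]
192 [(156, 147), (157, 141), (158, 137), (159, 151), (160, 158), (161, 159), (162, 157), (163, 161), (164, 162), (165, 163), (166, 162), (167, 163), (168, 165), (169, 169), (170, 138), (171, 92), (172, 111), (173, 124), (174, 128), (175, 129), (176, 130), (177, 129), (178, 131), (179, 130), (180, 134), (181, 134), (182, 131), (183, 128), (184, 129), (185, 134)]
194 [(156, 132), (157, 132), (158, 133), (159, 134), (160, 134), (161, 134), (162, 135), (163, 134), (164, 132), (165, 133), (166, 133), (167, 133), (168, 131), (169, 135), (170, 134), (171, 135), (172, 135), (173, 122), (174, 123), (175, 131), (176, 130), (177, 127), (178, 129), (179, 131), (180, 135), (181, 133), (182, 130), (183, 129), (184, 129), (185, 135)]
205 [(1
[... 1019 characters left out ...]
81, 134), (182, 135), (183, 131), (184, 130), (185, 130)]
325 [(156, 197), (157, 199), (158, 197), (159, 197), (160, 196), (161, 196), (162, 196), (163, 197), (164, 197), (165, 199), (166, 198), (167, 198), (168, 201), (169, 185), (170, 115), (171, 69), (172, 110), (173, 130), (174, 133), (175, 134), (176, 135), (177, 134), (178, 130), (179, 131), (180, 132), (181, 136), (182, 135), (183, 132), (184, 127), (185, 132)]
130 0.055 0.1211
130 0.06 0.1193
130 0.065 0.1174
145 0.055 0.1225
145 0.06 0.1206
145 0.065 0.1187
158 0.055 0.1237
158 0.06 0.1218
158 0.065 0.1199
sill 0.2086104023463259 recess 0.19024560482678524
[-0.09320419  0.00094492] [-0.09109162  0.00089175] [-0.08861041  0.00093406]
```

```bash
python3 -c "
from rig import ctrl
print(ctrl.sign_off())"
```

```text
the job is handed in; nothing more can be done
None
```

I handed the job in: the oblong tray was rested on the sill and let go, then slid in by its handle, and by my measurements lies flat and straight about 3 mm from the recess centre, with the pot untouched; no verdict was returned.

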